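# Present the elephant above the music box

### The arm

A 6-joint arm with a two-finger parallel gripper is mounted at the origin on the work surface. World frame = base frame: x ahead of the robot, y to its left, z up, the work surface at z = 0. Lengths are in m, angles in rad, forces in N, time in s.
With the tool pointing down it reaches from about 0.4 to 0.825 m from the base axis. Payload 7 kg.
Tool frame: the origin (TCP) lies midway between the tips of the shut fingers; the grasp point (between the pads) lies arm.hold_point_z behind it (arm.hold_point_z is the distance from the TCP to the grasp point, in m); z points along the fingers, y is the line along which they close (so a half turn about z gives the same grasp; the last joint's range is limited). The gripper opens to 88 mm and grips with 3 to 60 N. Pads are 19 mm wide; open, the fingers measure 130 mm over their backs; the gripper's body (78 mm by 193 mm) begins 47 mm behind the grasp point.
Start: joints at [1.603, 0.359, 0.012, 0, -1.224, -0.288], TCP at [0.171, 0.653, 0.227] pointing down, gripper open.
Joint ranges: [-3.07, 3.07], [-1.43, 2.12], [-1.02, 1.25], [-3.03, 1.67], [-3.05, -0], [-3.03, 3.03]. Speed limits (rad/s): [2.39, 2.39, 3.01, 3.14, 3.14, 3.14].

### API

Orientations are given as [roll, pitch, yaw] about the fixed x, y, z axes, in that order (R = Rz(yaw) Ry(pitch) Rx(roll)).
In Python, from station import arm gives the robot as it stands.
- The arm moves only by the shell command python3 -m crank 'ROWS' [OPENING] [FORCE]. ROWS is JSON, a list that holds one entry, the list of rows, each a list of 4 numbers: the shift along the tool's x, y, z in units of 25 mm (1.0 is 25 mm), then the turn about the tool's z in units of 5 degrees (1.0 is 5 degrees). A call has 1 to 12 rows; each row is the pose to reach, as a shift and turn from the pose commanded when the call began, along the tool's axes at that moment; what a row does not reach only later rows make up. A row lasts 1/8 s, in which the tool goes at most 62.5 mm and 10.7 degrees, less where a joint would pass 70% of its speed; a pose out of reach is approached as far as the arm can. A call with a gripper value outside its range is refused whole. OPENING is the closure, from 0 (fully open) to 1 (shut), set as the call begins (- or left out, the last holds). The fingers move at their own pace and stop on an object; FORCE is the grip in N (left out, the last holds). Time passes only in rows, so rows that repeat a pose let the fingers close. It gives the time, the measured TCP pose, the force, the opening and the grip force at its end, in the units of the state.
- arm.get_state(): the state, without advancing time (a new reading comes with each control period).
- arm.grab_frame(name): name is "side" or "top"; returns (picture, depth): 384x512x3 uint8, red, green, blue; 384x512 float32, m along the optical axis (not along the pixel's ray), 0 where there is no reading.
- arm.get_calibration(name): a dict with "mtx" (3x3 intrinsics, pixels), "k1" (the pictures are not rectified: a ray, as slopes to the right and down, at radius r is drawn at 1 + k1 r^2 times it, then the intrinsics apply), "R" (3x3) and "t" (3): a world point X has camera coordinates R X + t. Camera axes: x right, y down, z forward; pixel columns grow to the right and rows downward; lengths in m; the calibration is good to about 2 mm. A picture is of the moment at which its call begins. get_calibration takes no time and is no camera call.
- arm.job_done(): hands the job in; it is judged then, once.
Trained networks look in the newest picture that a camera, given by its name, has taken for a name from the list of things; names that differ only in an ending like _2 or _b are one class to them, and where a whole thing is asked for, a point or a joint stands for the part that bears it (a point fixed in the world has none). Each returns a list of dicts, best first, with "score" (0 to 1); they miss things now and then, are a little off and sometimes report something else, mostly with a low value. They report only what shows in the picture. A call takes as long as a camera call. They do not tell look-alikes from the thing itself.
- arm.recognise(thing, camera): "extent" ([left, top, width, height] in pixels, round what is visible of it).
- arm.trace(thing, camera): "mask" (384x512 bool, what is visible of it) and "extent" ([left, top, width, height] in pixels, round what is visible of it).
The state is a dict: "t": time; "q": joint angles; "qd": joint speeds; "joint_efforts": joint torques, N m; "eef_pos": TCP position; "ee_rot": TCP orientation; "force": force on the tool from outside, world axes, zero at the start; "moment": the same for the moment, N m; "width": finger opening in m; "gripper_force": force on a finger pad.
Only numpy, scipy, OpenCV 4.12 (cv2) and the standard library are available. Lean on these libraries where they do the work, as an engineer would, in place of code of your own. Each camera call takes 0.05 s, during which the arm holds its last target. There are 200 camera calls.

### The job

First lower the open lid of the wooden music box until it is fully closed, without slamming it. Then pick up the wooden elephant, carry it over the row of boxed games without bumping them and hold it still and upright one to two centimetres above the raised frame on the closed lid, centred over the frame with its base lined up with it (facing either way), never letting it touch the box, so that a colleague can slip a price card underneath. Finish while still holding it there in the gripper, and leave the other toys and the jar where they are.

Things in the scene. Friction and masses are not known exactly. Their poses are not given: they have to be found in the camera images.
- musicbox: Wooden music box, fixed to the counter, 150 x 150 mm, walls 8 mm thick, rim 70 mm above the counter (78 mm with the lid shut). Origin: centre of its underside. Its x axis points horizontally from its front to the hinge side at the far rim; z up.
- lid (a joint): Angle of the music box's lid in rad: 0 is fully closed, positive is open (up to 1.5). It starts about 0.8 to 1.25 rad open and a stiff hinge (0.2 N m of friction) keeps it wherever it is left; about 2 to 3 N on its free edge moves it down. It stops by itself at 0, on the rim.
- lid_hinge (a point): Middle of the hinge line (along the box's y) at the top of the far rim, 75 mm along the box's +x from its centre, 70 mm above the counter. Its axes turn with the lid: -x runs along the lid's underside from hinge to free edge, z out of the outer face.
- lid_tab (a point): Grip point on the brass tab in the middle of the lid's free edge, in the lid's plane: tab 29 mm long, 20 mm wide (box's y), 8 mm thick; this point is 170 mm from the hinge line. The lid plate is 150 x 150 x 8 mm and may be pushed down by its outer face near the free edge (the last 25 mm are plain).
- frame (a point): Target: centre of the raised wooden frame on the lid's outer face, at the top of its rails (5 mm high, 4 mm wide). Opening inside: 92 mm (along this point's x) by 56 mm (y). z points out of the lid, straight up when closed; then this point is above the box's centre, 83 mm above the counter.
- elephant: Loose wooden toy elephant, 0.14 to 0.25 kg, on a base 76 (x) x 40 (y) x 10 mm. Origin: centre of the base's underside; x to the trunk (reaches 53 mm ahead), z up. Flat-sided body 30 mm wide (y), 32 to 74 mm above the underside, x = -33 to +17 mm; head and ears (33 mm wide) at x = 10 to 40 mm; height 77 mm. Right of the games, it swaps places with toy house and top.
- elephant_grip (a point): Good grasp point on the elephant: middle of its body, 8 mm behind the origin and 55 mm above the base's underside; the fingers close along the elephant's y on the 30 mm wide body. Same axes as the elephant.
- games_row: Row of upright boxed games on a low wooden stand, fixed: 360 mm long (x), 56 mm deep (y), its highest boxes 120 mm above the counter. Origin: centre of its underside. It stands between the toys and the music box.
- toy_house: Bystander: loose wooden toy house with pitched roof, 54 x 52 mm, 68 mm high. Origin: centre of the underside.
- spin_top: Bystander: loose wooden spinning top on a 50 x 50 mm base, 67 mm high. Origin: centre of the underside.
- jar: Bystander: loose glass jar with lid, 64 mm across, 95 mm high. Origin: centre of the underside.
Not all that is in view belongs to the job. What is shaped like the elephant but blue or purple is not meant.

How it is judged:
On the way, in this order (a step that is already met when the one before it is completed fails the run):
1. the lid is fully closed (value of joint lid below 0.04 rad), for 0.2 s.
2. the held elephant passes over the row of games (z of elephant in the frame of games_row above 0.12 m and y of elephant in the frame of games_row between -0.05 and 0.05 m and x of elephant in the frame of games_row between -0.2 and 0.2 m and contact force between elephant and the fingers above 1 N), for 0.05 s.
At the end, for the whole second after the job is handed in: Lid shut (0.04 rad); elephant held still in the fingers, touching nothing else, 5 to 28 mm above the frame's rails, centred within 9 mm, lined up within 0.12 rad either way round, tilt under 0.12 rad; toy house, top and jar upright within 30 mm of their starts (value of joint lid below 0.04 rad and z of elephant in the frame of frame between 0.005 and 0.028 m and horizontal distance between elephant and frame below 0.009 m and angle between the x axis of elephant and the x axis of frame, either way round below 0.12 rad and angle between elephant's own z axis and vertical below 0.12 rad and contact force between elephant and the fingers above 1 N and contact force between elephant and musicbox below 0.05 N and contact force between elephant and games_row below 0.05 N and linear speed of elephant below 0.015 m/s and angular speed of elephant below 0.15 rad/s and distance of each of toy_house, spin_top, jar from where it was at the start of the episode below 0.03 m and angle between each of toy_house, spin_top, jar's own z axis and vertical below 0.2 rad); the arm keeps its last pose, push and grip.
It fails at once if a bystander (toy house, top, jar) is knocked over or moved more than 30 mm (distance of any of toy_house, spin_top, jar from where it was at the start of the episode above 0.03 m or angle between any of toy_house, spin_top, jar's own z axis and vertical above 0.3 rad).
It fails at once if the lid is slammed (faster than 3 rad/s) (velocity of joint lid below -3 rad/s).
It fails at once if the elephant touches the music box (contact force between elephant and musicbox above 0.5 N).
It fails at once if the elephant bumps the row of games (contact force between elephant and games_row above 2 N).
It fails at once if the robot bumps the row of games (contact force between the arm and games_row above 4 N).
It also fails if it takes over 64 s, if anything falls off the work surface, if the arm or the gripper's body presses on something with over 40 N, if the wrist force passes 120 N, or if a joint passes its speed limit or range.

## Working session

There is one attempt and no reset: what is moved stays moved. The work goes in short steps, Python scripts to look and compute and a shell command to move; the robot and the scene stay as the last step left them, time stands still between calls to the robot, and variables do not carry over. Pictures are saved under pics/ and viewed, at most 10 in all, crops included, and the job is handed in when it is done.

```bash
ls; mkdir -p pics; cat > h.py <<'E'
from station import arm
import numpy as np, cv2
from scipy.spatial.transform import Rotation as Ro
def cal(n):
    c=arm.get_calibration(n); return np.array(c["mtx"]),c["k1"],np.array(c["R"]),np.array(c["t"])
def cloud(n,depth):
    K,k1,R,t=cal(n); h,w=depth.shape
    uv=np.stack(np.meshgrid(np.arange(w),np.arange(h)),-1).reshape(-1,1,2).astype(np.float64)
    p=cv2.undistortPoints(uv,K,np.array([k1,0,0,0,0.])).reshape(h,w,2)
    P=np.dstack([p*depth[...,None],depth])
    X=(P-t)@R; X[depth<=0]=np.nan
    return X
def grab(n):
    im,d=arm.grab_frame(n); return im,cloud(n,d)
def totool(dw):  # world shift -> tool-axis units
    return Ro.from_euler('xyz',arm.get_state()["ee_rot"]).inv().apply(dw)/0.025
E
python3 - <<'E'
from h import *
for n in("side","top"):
    im,X=grab(n); cv2.imwrite(f"pics/{n}0.png",im[...,::-1]); np.save(n+"0.npy",X)
    K,k1,R,t=cal(n); print(n,(-R.T@t).round(3),k1)
    for th in("musicbox","lid","elephant","games_row","toy_house","spin_top","jar"):
        for r in arm.trace(th,n)[:4]:
            P=X[r["mask"]]; P=P[~np.isnan(P[:,0])]
            print(th,round(r["score"],2),np.round(r["extent"]),np.median(P,0).round(3) if len(P) else None,P.min(0).round(3),P.max(0).round(3))
s=arm.get_state(); print(s["eef_pos"],s["ee_rot"],arm.hold_point_z,s["width"],s["t"])
E
```

```text
pics
side [ 0.458 -0.676  0.945] -0.09346625304023735
musicbox 0.71 [234. 102.  47.  65.] [0.59  0.238 0.064] [ 0.49   0.165 -0.003] [0.686 0.557 0.226]
lid 0.92 [255.  98.  25.  55.] [0.617 0.243 0.146] [ 0.562  0.165 -0.004] [0.696 0.559 0.226]
elephant 0.84 [314. 266.  25.  31.] [ 0.692 -0.308  0.063] [ 0.672 -0.345 -0.004] [ 0.735 -0.241  0.079]
elephant 0.82 [326. 220.  28.  26.] [ 0.77  -0.162  0.057] [ 0.728 -0.178 -0.004] [ 0.841 -0.088  0.079]
elephant 0.8 [249. 218.  18.  32.] [ 0.529 -0.133  0.066] [ 0.505 -0.159 -0.002] [ 0.561 -0.034  0.079]
elephant 0.72 [283. 235.  32.  27.] [ 0.632 -0.198  0.058] [ 0.594 -0.215  0.001] [ 0.679 -0.155  0.079]
games_row 0.81 [199. 172. 118.  46.] [ 0.548 -0.012  0.084] [ 0.362 -0.026 -0.003] [0.768 0.136 0.125]
toy_house 0.86 [220. 251.  24.  24.] [ 0.441 -0.218  0.054] [ 0.41  -0.237 -0.002] [ 0.471 -0.152  0.071]
spin_top 0.76 [266. 288.  20.  24.] [ 0.542 -0.337  0.04 ] [ 0.516 -0.355 -0.001] [ 0.57  -0.296  0.069]
jar 0.97 [185. 125.  18.  29.] [0.348 0.306 0.066] [ 0.306  0.293 -0.005] [0.379 0.377 0.099]
top [ 0.47  -0.019  1.153]
[... 657 characters left out ...]
0.  15.  36.] [ 0.768 -0.151  0.072] [ 0.731 -0.181 -0.002] [ 0.834 -0.132  0.083]
games_row 0.87 [248. 128.  25. 151.] [0.545 0.005 0.113] [ 0.369 -0.025  0.   ] [0.728 0.036 0.126]
toy_house 0.65 [335. 238.  23.  23.] [ 0.438 -0.202  0.057] [ 0.41  -0.236 -0.001] [ 0.467 -0.175  0.073]
toy_house 0.21 [114. 147.  86.  48.] [0.615 0.25  0.153] [ 0.559  0.167 -0.004] [0.687 0.392 0.23 ]
spin_top 0.89 [380. 196.  21.  23.] [ 0.54 -0.32  0.04] [ 0.515 -0.361 -0.004] [ 0.571 -0.298  0.07 ]
jar 0.96 [117. 270.  33.  23.] [0.351 0.315 0.093] [ 0.317  0.295 -0.001] [0.379 0.354 0.101]
[0.17080368 0.65299738 0.22659601] [-3.14155218e+00  3.83165588e-05 -2.55820183e-01] 0.0188 0.08770308718266864 0.8
```

```bash
python3 - <<'E'
import cv2
a=cv2.imread("pics/top0.png"); a=cv2.resize(a[80:310,90:420],None,fx=2.4,fy=2.4,interpolation=cv2.INTER_CUBIC); cv2.imwrite("pics/topc.png",a)
a=cv2.imread("pics/side0.png"); a=cv2.resize(a[80:330,170:380],None,fx=2.4,fy=2.4,interpolation=cv2.INTER_CUBIC); cv2.imwrite("pics/sidec.png",a)
E
```

```text
(no output)
```

View pics/topc.png

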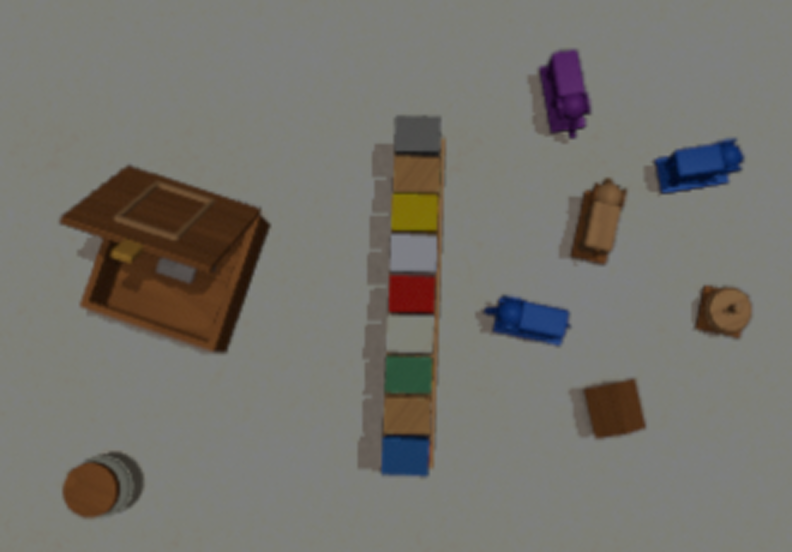

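View pics/sidec.png

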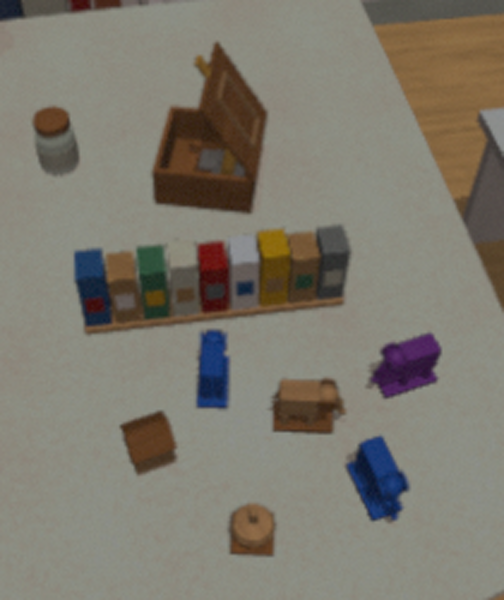

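The top crop shows the open music box at (165,260), the games row at (412,295), and the wooden elephant at (600,222) with its trunk up. The blue and purple look-alikes are around it, the house is at (615,408), the top at (728,310) and the jar at (95,488). The side crop confirms this.

```bash
cat >> h.py <<'E'
def plane(P,tol=.003,n=400):
    rng=np.random.default_rng(0); best=None;bc=0
    for _ in range(n):
        a=P[rng.choice(len(P),3,False)]; m=np.cross(a[1]-a[0],a[2]-a[0]); l=np.linalg.norm(m)
        if l<1e-6: continue
        i=abs((P-a[0])@(m/l))<tol
        if i.sum()>bc: bc=i.sum();best=i
    Q=P[best]; c=Q.mean(0); m=np.linalg.svd(Q-c,full_matrices=False)[2][2]
    return c,m*np.sign(m[2]),Q
def pts(X,lo,hi):
    P=X.reshape(-1,3); return P[np.all((P>lo)&(P<hi),1)]
E
python3 - <<'E'
from h import *
T=np.load("top0.npy");S=np.load("side0.npy")
P=pts(T,[.5,.14,.09],[.74,.37,.26])
c,m,Q=plane(P); th=np.arccos(m[2]); yaw=np.arctan2(m[1],m[0])
print("lid n",m.round(3),"theta",th,"yaw",yaw,len(Q),len(P))
xa=np.array([np.cos(yaw),np.sin(yaw),0]); ya=np.array([-xa[1],xa[0],0])
a=np.cross(ya,m); # along lid
d=-a if a[2]<0 else a # towards free edge (up)
print("dir",d.round(3)); s=(Q-c)@d; w=(Q-c)@ya
print("free edge s",np.percentile(s,[0,1,50,99,100]).round(3),"w",np.percentile(w,[0,1,50,99,100]).round(3))
Pu=c-.008*m; hp=Pu+d*(.07-Pu[2])/d[2]
print("hinge pt (w at c)",hp.round(4), "free s expected from hinge", ((c+d*np.percentile(s,99.5)-hp)@d).round(3))
# rim
for n,X in(("top",T),("side",S)):
    R=pts(X,[.47,.14,.060],[.70,.37,.0745]); r=cv2.minAreaRect((R[:,:2]*1000).astype(np.float32)); print(n,"rim",r,len(R))
    E=pts(X,[.57,-.23,.03],[.69,-.14,.09]); r=cv2.minAreaRect((E[:,:2]*1000).astype(np.float32)); print("ele>30",r)
    E=E[E[:,2]>.066]; print("ele top",cv2.minAreaRect((E[:,:2]*1000).astype(np.float32)),E.mean(0))
    E=pts(X,[.56,-.24,.006],[.70,-.13,.02]); print("ele base",cv2.minAreaRect((E[:,:2]*1000).astype(np.float32)),len(E))
    G=pts(X,[.33,-.06,.1],[.8,.06,.13]); print("games",cv2.minAreaRect((G[:,:2]*1000).astype(np.float32)),G[:,2].max())
E
```

```text
lid n [ 0.808 -0.258  0.53 ] theta 1.011811520829897 yaw -0.3093179957519167 1714 1968
dir [-0.505  0.161  0.848]
free edge s [-0.078 -0.075  0.     0.083  0.087] w [-0.073 -0.072 -0.     0.075  0.077]
hinge pt (w at c) [0.6552 0.2355 0.07  ] free s expected from hinge 0.181
top rim ((585.80517578125, 259.33953857421875), (150.5950469970703, 157.47897338867188), 72.47113037109375) 551
ele>30 ((636.6806030273438, -191.276123046875), (33.11122131347656, 86.94283294677734), 78.97544860839844)
ele top ((635.60107421875, -191.27650451660156), (33.019683837890625, 72.7967529296875), 79.49581909179688) [ 0.63447251 -0.1900011   0.07377809]
ele base ((636.2804565429688, -182.86456298828125), (72.109619140625, 105.114013671875), 80.12100982666016) 131
games ((550.19580078125, 6.645132064819336), (46.10877227783203, 354.75067138671875), 88.81775665283203) 0.12578791976929768
side rim ((586.1671752929688, 260.88507080078125), (157.77796936035156, 155.38658142089844), 72.69146728515625) 266
ele>30 ((637.1659545898438, -191.39434814453125), (33.95464324951172, 84.04447174072266), 81.22857666015625)
ele top ((634.7860107421875, -191.02713012695312), (33.95464324951172, 68.90872955322266), 81.22857666015625) [ 0.63510057 -0.19112256  0.07347421]
ele base ((633.2398681640625, -189.95132446289062), (39.2822380065918, 72.56388854980469), 78.50938415527344) 163
games ((550.3348999023438, 6.914285659790039), (50.819435119628906, 356.43450927734375), 88.66950988769531) 0.12501706672341073
```

```bash
cat > lid.py <<'E'
from h import *
import sys
yaw=-.309; xa=np.array([np.cos(yaw),np.sin(yaw),0]); H=np.array([.656,.2365,0])
def tcp(th,rc,gap=0):
    u=rc*np.cos(th)-(.008+gap)*np.sin(th)-.0095
    return H-u*xa+np.array([0,0,.07+rc*np.sin(th)+(.008+gap)*np.cos(th)])
E
python3 - <<'E'
from lid import *
s=arm.get_state(); p=np.array(s["eef_pos"])
a=tcp(1.01,.138,.02)
for q in(p+[0,0,.08],a+[0,0,.10],a): print(q.round(3),totool(q-p).round(2))
E
```

```text
[0.171 0.653 0.307] [-0.  -0.  -3.2]
[0.618 0.249 0.302] [21.39 11.12 -3.01]
[0.618 0.249 0.202] [21.39 11.12  0.99]
```

```bash
python3 -m crank '[[[2,1,-3.2,0],[4,2.1,-3.2,0.6],[6,3.1,-3.2,0.6],[8,4.2,-3.2,0.6],[10,5.2,-3.2,0.6],[12,6.2,-3.2,0.6],[14,7.3,-3.2,0.6],[16,8.3,-3.2,0.6],[18,9.4,-3.2,0.6],[20,10.4,-3.2,0.6],[21.4,11.1,-3.1,0.6],[21.4,11.1,-3,0.6]]]' 1 20
python3 - <<'E'
from lid import *
s=arm.get_state(); p=np.array(s["eef_pos"]); print(s["force"])
a=tcp(1.01,.138,.02); print(totool(a-p).round(2))
for th,rc in((1.0,.138),(.9,.138),(.8,.139),(.7,.139),(.6,.14),(.5,.141),(.4,.142),(.3,.143),(.2,.145),(.1,.146),(0,.147)): print(th,totool(tcp(th,rc,-.001)-a).round(2))
E
```

```text
t: 2.3
eef_pos: [0.6198, 0.2469, 0.3007]
ee_rot: [3.141, 0.0, -0.312]
force: [-0.9, -0.5, -0.2]
width: 0.0005
gripper_force: 0.0
[-0.86582899 -0.52774095 -0.16315961]
[-0.1  -0.05  3.96]
1.0 [-0.76  0.    0.47]
0.9 [-1.22  0.    0.77]
0.8 [-1.68  0.    1.09]
0.7 [-2.08  0.    1.47]
0.6 [-2.48  0.    1.88]
0.5 [-2.83  0.01  2.32]
0.4 [-3.13  0.01  2.8 ]
0.3 [-3.39  0.01  3.31]
0.2 [-3.64  0.01  3.84]
0.1 [-3.79  0.01  4.41]
0 [-3.89  0.01  4.99]
```

```bash
python3 -m crank '[[[-0.1,-0.05,1.5,0],[-0.1,-0.05,3,0],[-0.1,-0.05,3.96,0],[-0.1,-0.05,3.96,0],[-0.4,-0.05,4.15,0],[-0.85,-0.05,4.4,0],[-1.1,-0.05,4.57,0],[-1.3,-0.05,4.73,0],[-1.55,-0.05,4.9,0],[-1.8,-0.05,5.05,0]]]'
python3 - <<'E'
from lid import *
im,X=grab("top"); P=pts(X,[.5,.14,.085],[.74,.37,.2]); 
c,m,Q=plane(P); print(arm.get_state()["force"], m.round(3),np.arccos(m[2]))
E
```

```text
t: 3.55
eef_pos: [0.5754, 0.2641, 0.175]
ee_rot: [3.142, -0.0, -0.308]
force: [1.0, -0.5, 0.6]
width: 0.0002
gripper_force: 0.5
[-0.62970064 -0.25780496 -0.58284853] [ 0.669 -0.215  0.711] 0.7799258947713685
```

```bash
python3 -m crank '[[[-0.4,0,0.38,0],[-0.8,0,0.79,0],[-1.15,0,1.23,0],[-1.45,0,1.71,0],[-1.7,0,2.22,0],[-1.95,0,2.75,0],[-2.05,0,3.05,0],[-2.1,0,3.32,0],[-2.15,0,3.6,0],[-2.2,0,3.8,0],[-2.2,0,3.92,0],[-2.2,0,3.97,0]]]'
python3 - <<'E'
from lid import *
im,X=grab("top"); P=pts(X,[.5,.15,.07],[.66,.35,.09]); 
c,m,Q=plane(P,.002); print(arm.get_state()["force"], c.round(4),m.round(3),np.arccos(m[2]))
E
```

```text
t: 5.1
eef_pos: [0.5233, 0.2808, 0.0779]
ee_rot: [-3.141, -0.001, -0.307]
force: [-9.1, -2.4, 23.8]
width: 0.0006
gripper_force: 11.7
[-7.88812572 -2.57524673 16.06838334] [0.5999 0.2492 0.0783] [ 0.009 -0.005  1.   ] 0.009906639179752697
```

```bash
python3 - <<'E'
from h import *
s=arm.get_state(); p=np.array(s["eef_pos"])
for q in((.523,.281,.26),(.624,-.189,.26),(.624,-.189,.15)): print(totool(np.array(q)-p).round(2))
E
```

```text
[-0.01 -0.01 -7.28]
[ 9.53 16.69 -7.28]
[ 9.53 16.69 -2.88]
```

```bash
python3 -m crank '[[[0,0,-2,0],[0,0,-4.3,0],[0.3,0.5,-6.5,0],[1.3,2.3,-7.3,0],[2.4,4.2,-7.3,0],[3.5,6.1,-7.3,-0.4],[4.6,8,-7.3,-0.8],[5.7,9.9,-7.3,-1.2],[6.8,11.8,-7.3,-1.5],[7.8,13.7,-7.3,-1.5],[8.8,15.5,-7.3,-1.5],[9.5,16.7,-7.3,-1.5]]]'
python3 -m crank '[[[0,0,0,0],[0,0,0,0]]]' 0 20
python3 - <<'E'
from h import *
im,X=grab("top"); np.save("top1.npy",X); cv2.imwrite("pics/top1.png",im[...,::-1])
a=cv2.resize(im[130:240,90:220,::-1],None,fx=5,fy=5,interpolation=cv2.INTER_CUBIC); cv2.imwrite("pics/frame.png",a)
P=pts(X,[.45,.14,.07],[.72,.38,.09]); print("lid",cv2.minAreaRect((P[:,:2]*1000).astype(np.float32)),len(P),np.median(P[:,2]))
c,m,Q=plane(P,.0015); print(m,c)
K=pts(X,[.5,.16,.0805],[.68,.36,.087]); print("rails",cv2.minAreaRect((K[:,:2]*1000).astype(np.float32)),len(K),K[:,2].mean())
s=arm.get_state(); p=np.array(s["eef_pos"]); print(p,s["ee_rot"],s["width"],totool(np.array([.624,-.189,.036])-p).round(2))
E
```

```text
t: 6.65
eef_pos: [0.623, -0.1915, 0.2583]
ee_rot: [3.142, 0.0, -0.179]
force: [0.3, 0.1, -0.7]
width: 0.0004
gripper_force: 0.0
t: 6.9
eef_pos: [0.6228, -0.189, 0.2583]
ee_rot: [-3.141, 0.0, -0.178]
force: [-0.8, -0.1, -0.3]
width: 0.0151
gripper_force: 0.0
lid ((570.621826171875, 263.80682373046875), (150.82177734375, 183.47312927246094), 72.55990600585938) 3759 0.07848426877954352
[-0.00872144  0.00749267  0.9999339 ] [0.58089031 0.26099907 0.07837525]
rails ((576.775146484375, 261.07879638671875), (148.45042419433594, 160.2194366455078), 72.42298889160156) 706 0.0821148428278547
[ 0.62282205 -0.18852835  0.25852549] [-3.14137991e+00  8.91045388e-05 -1.76906415e-01] 0.019203244424234354 [0.05 0.01 8.9 ]
```

View pics/frame.png

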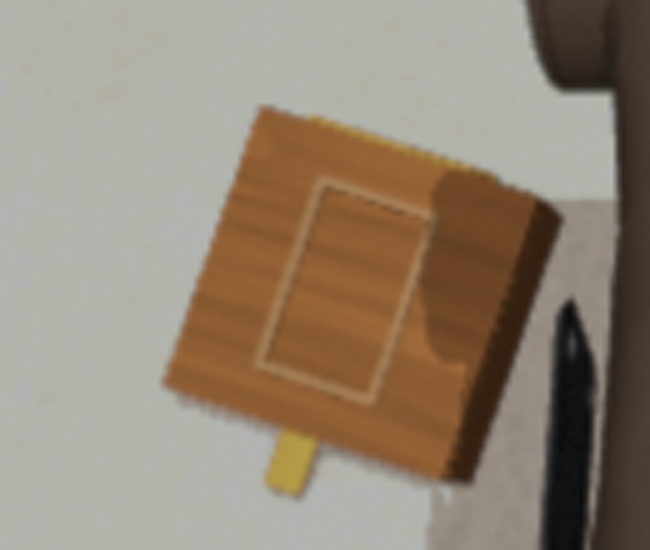

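The lid is shut. The frame's long side runs along the box's x, with its corners in the crop at (320,178), (435,213), (375,405) and (258,368). Next is the grasp.

```bash
python3 - <<'E'
from h import *
K,k1,R,t=cal("top"); C=-R.T@t
def onz(u,z):
    p=cv2.undistortPoints(np.array([[u]],float),K,np.array([k1,0,0,0,0.])).ravel()
    d=R.T@np.array([p[0],p[1],1]); return C+d*(z-C[2])/d[2]
c=np.array([[320,178],[435,213],[375,405],[258,368]])/5-.4+[90,130]
W=np.array([onz(u,.083) for u in c]); print(W.round(4),W.mean(0)); e=W[0]-W[3]+W[1]-W[2]; print(np.arctan2(e[1],e[0]))
E
python3 -m crank '[[[0,0,0.5,0],[0,0,2,0],[0,0,3.5,0],[0,0,4.5,0],[0,0,5,0],[0.05,0,5.2,0],[0.05,0,5.4,0]]]' 0 25
```

```text
[[0.6387 0.2757 0.083 ]
 [0.6219 0.2173 0.083 ]
 [0.5265 0.2439 0.083 ]
 [0.5438 0.3032 0.083 ]] [0.58274046 0.26002606 0.083     ]
-0.2772502563655297
t: 7.82
eef_pos: [0.625, -0.1893, 0.1243]
ee_rot: [-3.142, -0.002, -0.177]
force: [-0.5, 0.1, 0.2]
width: 0.0857
gripper_force: 0.0
```

```bash
python3 -m crank '[[[0,0,1,0],[0,0,2,0],[0,0,2.9,0],[0,0,3.5,0],[0,0,3.5,0],[0,0,3.5,0]]]' 0 25
python3 -m crank '[[[0,0,0,0],[0,0,0,0],[0,0,0,0],[0,0,0,0],[0,0,0,0],[0,0,0,0],[0,0,0,0]]]' 1 25
```

```text
t: 8.57
eef_pos: [0.625, -0.1895, 0.0371]
ee_rot: [3.142, -0.002, -0.177]
force: [0.1, 0.3, 0.2]
width: 0.088
gripper_force: 0.0
t: 9.45
eef_pos: [0.6241, -0.1893, 0.036]
ee_rot: [-3.142, 0.0, -0.177]
force: [0.1, 0.0, -0.3]
width: 0.0299
gripper_force: 25.0
```

```bash
python3 -m crank '[[[0,0,-0.4,0],[0,0,-1.4,0],[0,0,-3,0],[0,0,-5,0],[0,0,-7,0],[0,0,-8,0],[0,0,-8,0],[0,0,-8,0]]]' 1 30
python3 - <<'E'
from h import *
im,X=grab("side"); cv2.imwrite("pics/held.png",cv2.resize(im[130:330,230:400,::-1],None,fx=3,fy=3))
s=arm.get_state(); p=np.array(s["eef_pos"]); print(p,s["force"],s["width"])
q=np.array([.577,.262,.24]); print(totool(q-p).round(2))
E
```

```text
t: 10.45
eef_pos: [0.6234, -0.1892, 0.2351]
ee_rot: [-3.141, 0.002, -0.178]
force: [0.4, 0.6, -2.7]
width: 0.0297
gripper_force: 30.0
[ 0.62329968 -0.18919548  0.23461109] [-0.07425581 -0.08490671 -1.62877124] 0.029615063601519057
[ -5.01 -17.44  -0.2 ]
```

View pics/held.png

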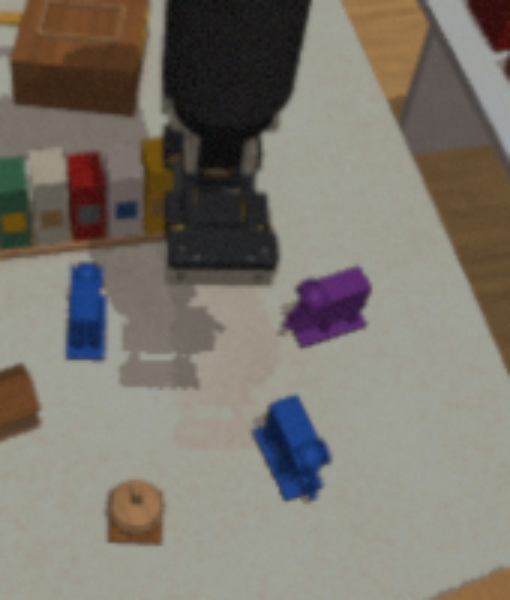

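The elephant is off the counter: its shadow shows at about (165,350) in the crop, and the gripper body hides the toy itself. The bystanders have not moved. Next I carry it over the games.

```bash
python3 -m crank '[[[-0.3,-0.9,0,0],[-0.7,-2.4,0,0.2],[-1.2,-4.1,0,0.4],[-1.7,-5.9,0,0.6],[-2.2,-7.7,0,0.8],[-2.7,-9.5,0,1],[-3.2,-11.3,0,1.2],[-3.8,-13.1,0,1.45],[-4.3,-14.9,0,1.45],[-4.7,-16.4,0,1.45],[-5,-17.2,0,1.45],[-5,-17.4,0,1.45]]]'
python3 -m crank '[[[0,0,0,0],[0,0,0,0],[0,0,0,0]]]'
python3 - <<'E'
from h import *
s=arm.get_state(); print(s["eef_pos"],s["ee_rot"],s["width"],s["gripper_force"])
for n in("side","top"):
    im,X=grab(n); np.save(n+"2.npy",X); cv2.imwrite(f"pics/{n}2.png",im[...,::-1])
a=cv2.imread("pics/side2.png")[70:220,180:330]; b=cv2.imread("pics/top2.png")[110:260,80:230]
cv2.imwrite("pics/both2.png",cv2.resize(np.hstack([a,b]),None,fx=2.6,fy=2.6,interpolation=cv2.INTER_CUBIC))
E
```

```text
t: 12.0
eef_pos: [0.5772, 0.2616, 0.2348]
ee_rot: [3.14, 0.001, -0.302]
force: [-0.1, 0.0, -1.4]
width: 0.0299
gripper_force: 30.0
t: 12.38
eef_pos: [0.578, 0.26, 0.2362]
ee_rot: [-3.142, -0.0, -0.305]
force: [-0.5, 0.1, -1.8]
width: 0.03
gripper_force: 30.0
[0.57801292 0.25995103 0.23619191] [-3.14154692e+00 -7.91508586e-05 -3.04902967e-01] 0.029961950792218976 29.98184859752655
```

View pics/both2.png

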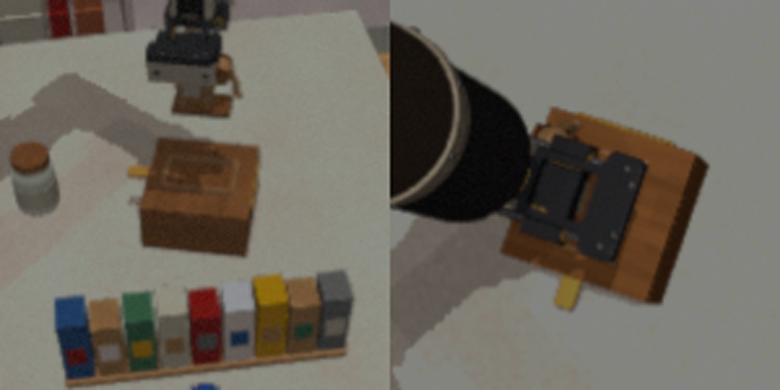

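```bash
python3 - <<'E'
from h import *
X=np.load("side2.npy"); im=cv2.imread("pics/side2.png")
yaw=-.305; xa=np.array([np.cos(yaw),np.sin(yaw)]); ya=np.array([-xa[1],xa[0]])
tc=np.array([.578,.260])
P=pts(X,[.5,.18,.185],[.68,.34,.29])
for lo in np.arange(.188,.28,.004):
    Q=P[(P[:,2]>=lo)&(P[:,2]<lo+.004)]
    if len(Q): a=(Q[:,:2]-tc)@xa;b=(Q[:,:2]-tc)@ya; print(round(lo,3),len(Q),(a.min()*1e3).round(1),(a.max()*1e3).round(1),(b.min()*1e3).round(1),(b.max()*1e3).round(1))
# yaw of base top face
Q=P[(P[:,2]>.190)&(P[:,2]<.213)]; print("base",cv2.minAreaRect((Q[:,:2]*1000).astype(np.float32)),len(Q))
L=pts(X,[.45,.14,.074],[.72,.38,.089]); a=(L[:,:2]-tc)@xa;b=(L[:,:2]-tc)@ya
k=abs(b-np.median(b))>.02
print("lid",(np.percentile(a[k],[.3,99.7])*1e3).round(1),(np.percentile(b,[.3,99.7])*1e3).round(1),L[:,2].mean())
r=arm.trace("elephant","side")
for e in r[:5]:
    print(e["score"],e["extent"])
E
```

```text
0.196 2 23.9 34.1 -17.0 -16.9
0.2 14 -26.6 44.4 -22.7 -17.0
0.204 38 -27.3 48.7 -23.6 20.1
0.208 101 -25.8 48.6 -23.5 17.5
0.212 15 -25.8 39.6 -19.8 15.7
0.216 6 -13.0 23.7 -15.3 8.5
0.22 8 -16.3 23.1 -14.9 -9.9
0.224 6 -12.9 62.3 -14.6 -2.8
0.228 11 -16.1 62.0 -17.9 -2.4
0.232 8 -15.7 58.9 -26.1 -0.2
0.236 13 -18.8 52.2 -29.9 -2.0
0.24 18 -19.2 58.2 -31.7 -0.2
0.244 17 -18.8 58.1 -31.6 0.5
0.248 12 -9.3 55.5 -31.8 -1.4
0.252 15 -9.4 54.8 -31.0 -0.4
0.256 11 -8.9 51.4 -34.9 0.0
0.26 8 34.0 51.4 -17.2 -0.4
0.264 11 30.7 49.2 -17.3 13.4
0.268 12 30.7 48.3 -18.1 17.5
0.272 18 29.4 45.5 -16.1 14.9
0.276 10 34.2 42.4 -16.7 4.4
base ((587.897705078125, 255.402587890625), (43.74920654296875, 75.72481536865234), 71.10215759277344) 161
lid [-69.4  82.2] [-73.4  76.1] 0.07916807989977086
0.88 [326.4, 218.9, 26.9, 26.4]
0.62 [252.8, 216.9, 15.9, 32.7]
0.6 [314.3, 265.4, 27.7, 32.4]
0.52 [246.4, 89.3, 26.3, 27.9]
```

```bash
python3 -m crank '[[[-0.1,0,0.5,0],[-0.16,-0.09,1.2,0],[-0.16,-0.09,1.9,0],[-0.16,-0.09,2.5,0],[-0.16,-0.09,3,0],[-0.16,-0.09,3.4,0],[-0.16,-0.09,3.7,0],[-0.16,-0.09,3.9,0],[-0.16,-0.09,4,0],[-0.16,-0.09,4.05,0],[-0.16,-0.09,4.05,0],[-0.16,-0.09,4.05,0]]]'
python3 - <<'E'
from h import *
s=arm.get_state(); tc=np.array(s["eef_pos"]); print(tc,s["ee_rot"],s["force"])
im,X=grab("side"); cv2.imwrite("pics/end.png",cv2.resize(im[90:190,210:310,::-1],None,fx=5,fy=5,interpolation=cv2.INTER_CUBIC))
yaw=-.305; xa=np.array([np.cos(yaw),np.sin(yaw)]); ya=np.array([-xa[1],xa[0]])
P=pts(X,[.5,.18,.097],[.68,.34,.116]); a=(P[:,:2]-tc[:2])@xa;b=(P[:,:2]-tc[:2])@ya; z=P[:,2]
print("base",a.min(),a.max(),b.min(),b.max(),np.percentile(z,[1,50,95]),cv2.minAreaRect((P[:,:2]*1000).astype(np.float32)))
L=pts(X,[.45,.14,.074],[.72,.38,.089]); a=(L[:,:2]-tc[:2])@xa;b=(L[:,:2]-tc[:2])@ya
k=abs(b-np.median(b))>.02
print("lid",np.percentile(a[k],[.3,99.7]),np.percentile(b,[.3,99.7]))
for n in("toy_house","spin_top","jar"):
    r=arm.trace(n,"side")[0]; print(n,np.nanmedian(X[r["mask"]],0).round(3))
E
```

```text
t: 14.02
eef_pos: [0.5748, 0.2643, 0.1351]
ee_rot: [-3.141, -0.0, -0.304]
force: [-0.2, 0.1, -3.1]
width: 0.0298
gripper_force: 30.0
[0.57480953 0.26427389 0.13507715] [-3.14126348e+00 -2.65262087e-04 -3.03731734e-01] [-0.24529453  0.06476853 -3.12083298]
base -0.027965994761991252 0.04797386531739144 -0.021145126270412224 0.017666373055604628 [0.10079501 0.10922461 0.11294582] ((583.8426513671875, 259.6223449707031), (38.80679702758789, 75.94117736816406), 72.4775161743164)
lid [-0.08850064  0.08629021] [-0.07639357  0.07207404]
toy_house [ 0.44  -0.218  0.053]
spin_top [ 0.542 -0.338  0.039]
jar [0.348 0.306 0.068]
```

View pics/end.png

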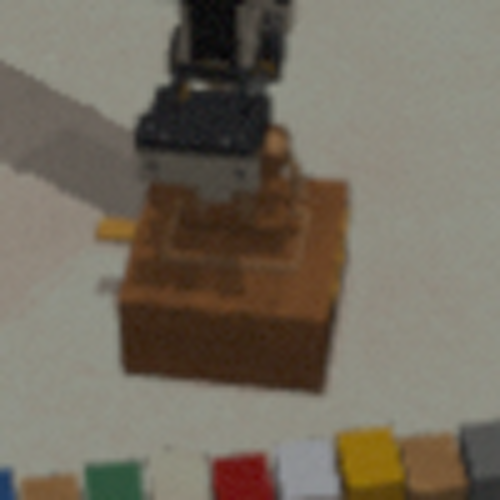

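The picture shows the elephant held upright above the frame, with its base around (240,225) in the crop and the rail outline at (165–310, 205–265). The measurements agree: it is centred within about 2 mm, aligned, and about 16 mm above the rails. The bystanders are where they started.

```bash
python3 -m crank '[[[0,0,0,0],[0,0,0,0],[0,0,0,0],[0,0,0,0]]]'; python3 -c "
from station import arm; print(arm.job_done())"
```

```text
t: 14.72
eef_pos: [0.5747, 0.2642, 0.1348]
ee_rot: [3.142, 0.0, -0.304]
force: [0.2, -0.5, -1.9]
width: 0.0299
gripper_force: 30.0
the job is handed in; nothing more can be done
None
```

The job is handed in with no verdict returned: the lid is closed, and the elephant is held still and upright about 16 mm above the frame, centred within about 2 mm and aligned; toy house, top and jar had not moved when last measured.

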